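# Checking two edges of a bench block at a squareness gauge

## Robot

A 6-joint arm with a two-finger parallel gripper is mounted at the origin on the work surface. World frame = base frame: x ahead of the robot, y to its left, z up, the work surface at z = 0. Lengths are in m, angles in rad, forces in N, time in s.
With the tool pointing down it reaches from about 0.225 to 0.875 m from the base axis. Payload 3.4 kg.
Tool frame: the origin (TCP) lies at the very end of the fingers, on their centre line; the grasp point (between the pads) lies 19 mm behind it (ctrl.pinch_z is the distance from the TCP to the grasp point, in m); z points along the fingers, y is the line along which they close (so a half turn about z gives the same grasp; the last joint's range is limited). The gripper opens to 85 mm and grips with 20 to 120 N. Pads are 22 mm wide; open, the fingers measure 114 mm over their backs; the gripper's body (76 mm by 85 mm) begins 54 mm behind the grasp point. The pads swing forward as they close: fully open they stand 13 mm farther back than shut.
Start: joints at [1.131, 0.276, 1.505, -0, 1.361, -0.121], TCP at [0.18, 0.546, 0.231] pointing down, gripper open.
Joint ranges: [-2.89, 2.89], [-0.75, 2.08], [0.22, 2.7], [-1.18, 4.32], [0.11, 2.71], [-2.7, 2.7]. Speed limits (rad/s): [2.57, 2.57, 3.14, 3.14, 3.14, 3.14].

## Interface

Orientations are given as a unit quaternion [w, x, y, z].
In Python, from rig import ctrl, get_image, finish_job gives the robot as it stands. The module is installed in compiled form; this text tells all that it offers.
- The arm moves only by the shell command python3 -m pendant 'ROWS'. ROWS is JSON, a list that holds one entry, the list of rows, each a list of 7 numbers: the shift along the tool's x, y, z in cm, then the turn, a rotation vector about the tool's x, y, z in degrees, then the finger opening in cm, from 0 to 8.54. A call has 1 to 5 rows; each row shifts and turns the commanded pose from where the row before left it, along the tool's axes as they then stand; what a row does not reach is not made up. A row lasts 1/10 s, in which the tool goes at most 50 mm and 8.59 degrees, less where a joint would pass 70% of its speed; a pose out of reach is approached as far as the arm can. A call is refused whole if a number of a shift passes 5 or a number of a turn 8.59, either way. A call with a gripper value outside its range is refused whole. The fingers move at their own pace and stop on an object; the grip force is fixed at half the most. Time passes only in rows, so rows that do not move let the fingers close. It gives the time, the measured TCP pose, the force, the opening and the grip force at its end, in the units of the state.
- ctrl.read_state(): the state, without advancing time (a new reading comes with each control period).
- get_image(name): name is "scene" or "top" or "wrist"; returns a dict with "pixels" (400x640x3 uint8, red, green, blue), "K" (3x3 intrinsics, pixels), "k1" (the pictures are not rectified: a ray, as slopes to the right and down, at radius r is drawn at 1 + k1 r^2 times it, then the intrinsics apply), "position" and "rotation" of the camera in the world; the wrist camera has in their place "tool_from_camera" (4x4, takes a point from camera to tool coordinates, whose origin is the TCP and whose axes are the flange's). Camera axes: x right, y down, z forward; pixel columns grow to the right and rows downward; lengths in m; the calibration is good to about 2 mm. A picture is of the moment at which its call begins: read the wrist's pose just before it. There is no depth.
- finish_job(): hands the job in; it is judged then, once.
The state is a dict: "time": time; "q": joint angles; "dq": joint speeds; "effort": joint torques, N m; "tcp_pos": TCP position; "orientation": TCP orientation; "ft_force": force on the tool from outside, world axes, zero at the start; "moment": the same for the moment, N m; "opening": finger opening in m; "finger_force": force on a finger pad.
Only numpy, scipy, OpenCV 4.12 (cv2) and the standard library are available. Lean on these libraries where they do the work, as an engineer would, in place of code of your own. Each camera call takes 0.05 s, during which the arm holds its last target. There are 200 camera calls.

## Task

Check the two edges of the aluminium bench block that meet at its clipped corner on the squareness gauge: push the block, too wide to grip, flat along the granite plate until the long one lies flush against both stop buttons, middle of the edge at the plunger give or take a centimetre, and press it there for a moment with about 10 newtons. Then turn the block on the plate and press the short one home in the same way, and leave it lying flush. Never bear on the stops with more than 30 newtons, keep the gripper off the bracket and dial indicator, and leave the other things where they are.

Things in the scene. Friction and masses are not known exactly. Their poses are not given: they have to be found in the camera images.
- block: Aluminium bench block, a slab 140 x 95 x 20 mm, 0.5 to 0.85 kg, lying flat on the plate; slides at 2 to 8 N, does not tip when pushed low. Origin: centre of its underside. x points out of the long edge to check first, y out of the short edge to check second; the clipped corner (12 mm each way) is at +x +y. The long edge starts 55 to 95 mm short of the stops, facing them within 25 degrees.
- long_mid (a point): Middle of the long edge to be checked, on the block's underside: block frame (47.5, 0, 0) mm. Drawn back by one overhanging end of this edge, the block swings round about a point near its other end.
- short_mid (a point): Middle of the short edge to be checked, on the block's underside: block frame (0, 70, 0) mm. Fingers that bear down on the block while they push it add to its friction on the plate (about 0.5 to 0.7 of the load), so that less of the push reaches the stops.
- gauge: The squareness gauge's base, fixed: a dark granite plate 360 mm (x) by 320 mm (y), its flat top 30 mm above the desk, not the same place or yaw each time. Origin: on the desk under the plate's centre; x points from the plate's near edge to the stop bracket, z up.
- stop: Bent steel stop bracket fixed on the plate, dial indicator clamped behind it; axes as the gauge, origin as point stop_mid. Round stop buttons, 10 mm across, at y = -24 and +24 mm, 8 mm up, stand 10 mm out (to -x) from the upright flange, whose front is at x = +10 mm. Bracket 64 mm wide in y, 26 mm high; dial 58 mm across, 26 mm high, reaching to x = +111 mm. The plate on either side is clear.
- stop_mid (a point): Point on the plate's top midway between the two stop buttons, below the plunger, in the plane of the buttons' faces: 70 mm in +x from the plate's centre. Both edges to be checked are longer than the bracket is wide and overhang it at each end.
- plunger (a joint): The dial indicator's spring plunger, 12 mm above the plate, midway between the buttons. 0 when free: its ball tip then stands 3 mm proud of the buttons, towards -x. It grows as the plunger is pressed (m): about 0.003 when an edge is flush on both buttons. The spring is under 1 N, too weak to push the block back. The needle turns with it, a quarter turn at 3 mm.
- dish: Black ceramic dish, 110 mm across, 28 mm high, on the desk left of the plate. Origin: centre of its underside. To be left alone.
- blower: Grey plastic dust blower, bulb 62 mm across, 125 mm high with its nozzle up, on the desk to the right of the plate. Origin: centre of its underside. To be left alone.
- jar: Lidded glass jar, 70 mm across, 85 mm high, on the desk to the right of the plate. Origin: centre of its underside. To be left alone.
- loupe: Black eye loupe, 36 mm across, 30 mm high, standing on the plate near its far right corner. Origin: centre of its underside. To be left alone.
- brush: Small brush, 150 mm long, lying on the desk left of the plate. To be left alone.
- tweezers: Steel tweezers, 120 mm long, lying on the desk right of the plate. Origin: their middle. To be left alone.
- watch_rest: Wooden rest 70 x 60 mm with a wristwatch head on it, 21 mm high, on the desk far left of the plate. Origin: centre of its underside. To be left alone.
Things that resemble listed ones, but are neither listed nor needed, are in the scene too. Of the things shaped like the block, the aluminium one is meant.

How it is judged:
On the way, in this order (a step that is already met when the one before it is completed fails the run):
1. the long edge is pressed flush on both stop buttons, its middle within 12 mm of the plunger, with more than 4 N, for 0.3 s (x of long_mid in the frame of stop_mid above -0.002 m and y of long_mid in the frame of stop_mid between -0.012 and 0.012 m and angle between the y axis of block and the y axis of stop, either way round below 0.03 rad and value of joint plunger above 0.002 m and contact force between block and stop above 4 N), for 0.3 s.
2. the short edge is pressed flush on both stop buttons, its middle within 12 mm of the plunger, with more than 4 N, for 0.3 s (x of short_mid in the frame of stop_mid above -0.002 m and y of short_mid in the frame of stop_mid between -0.012 and 0.012 m and angle between the x axis of block and the y axis of stop, either way round below 0.03 rad and value of joint plunger above 0.002 m and contact force between block and stop above 4 N), for 0.3 s.
At the end, for the whole second after the job is handed in: The block lies at rest flat on the plate, let go, its short edge (the one that ends in the clipped corner) flush on both stop buttons: within 2 mm of them, square within 0.03 rad, its middle within 12 mm of the plunger, and the plunger pressed in by more than 2 mm (x of short_mid in the frame of stop_mid above -0.002 m and y of short_mid in the frame of stop_mid between -0.012 and 0.012 m and z of short_mid in the frame of stop_mid below 0.003 m and angle between the x axis of block and the y axis of stop, either way round below 0.03 rad and angle between block's own z axis and vertical below 0.03 rad and value of joint plunger above 0.002 m and linear speed of block below 0.005 m/s); the robot touches nothing.
It fails at once if the block bears on the stops with more than 30 N (contact force between block and stop above 30 N).
It fails at once if the gripper or arm bears on the stop bracket or the dial indicator with more than 1 N (contact force between any of the fingers, the arm and stop above 1 N).
It fails at once if the block is tipped by more than 0.2 rad (angle between block's own z axis and vertical above 0.2 rad).
It fails at once if one of the other things is moved by more than 25 mm (distance of any of dish, blower, jar, loupe, brush, tweezers, watch_rest from where it was at the start of the episode above 0.025 m).
It also fails if it takes over 72 s, if anything falls off the work surface, if the arm or the gripper's body presses on something with over 40 N, if the wrist force passes 120 N, or if a joint passes its speed limit or range.

## Working session

There is one attempt and no reset: what is moved stays moved. The work goes in short steps, Python scripts to look and compute and a shell command to move; the robot and the scene stay as the last step left them, time stands still between calls to the robot, and variables do not carry over. Pictures are saved under pics/ and viewed, at most 11 in all, crops included, and the job is handed in when it is done.

```bash
mkdir -p pics; ls; cat > h.py <<'E'
import numpy as np, cv2, sys
from rig import ctrl, get_image, finish_job
def save(im,n): cv2.imwrite('pics/'+n, cv2.cvtColor(im,cv2.COLOR_RGB2BGR))
E
python3 - <<'E'
from h import *
for n in('scene','top'):
    d=get_image(n); save(d['pixels'],n+'0.png'); print(n,d['K'].tolist() if hasattr(d['K'],'tolist') else d['K'],d['k1'],d['position'],d['rotation'])
    np.save(n+'0.npy',d,allow_pickle=True)
print(ctrl.read_state())
E
```

```text
pics
scene [[383.75026025142785, 0.0, 324.78676554927216], [0.0, 383.75026025142785, 205.61974179667715], [0.0, 0.0, 1.0]] -0.06686240033170975 [ 1.12185495 -0.71888965  0.71160125] [-0.42789269  0.8389485   0.29381933 -0.1635343 ]
top [[504.38785354169835, 0.0, 325.03890951963166], [0.0, 504.38785354169835, 199.13701568634545], [0.0, 0.0, 1.0]] -0.041128116068383985 [ 0.37870553 -0.03958325  1.40618536] [-0.03885472  0.71193332 -0.70022592  0.03639938]
{'time': 0.1, 'q': array([ 1.13098958e+00,  2.76547679e-01,  1.50602487e+00,  6.54896529e-06,
        1.36074848e+00, -1.21006174e-01]), 'dq': array([ 8.77223563e-04,  5.45514136e-05, -4.49390473e-03,  6.29782895e-04,
       -2.75273937e-04,  4.06366829e-04]), 'effort': array([ 1.89320781e-03, -4.17703021e+01, -2.46403402e+01,  4.50442440e-04,
        5.87608825e-03,  2.67017623e-05]), 'tcp_pos': array([0.18001479, 0.54557336, 0.23050986]), 'orientation': array([-2.42237235e-04,  1.58726743e-01,  9.87322174e-01, -8.29547844e-04]), 'ft_force': array([ 0.37946785,  0.42461405, -0.65660734]), 'moment': array([ 0.00340111, -0.02317198, -0.0526441 ]), 'finger_force': 0.0, 'opening': 0.08576134307240652}
```

View pics/top0.png

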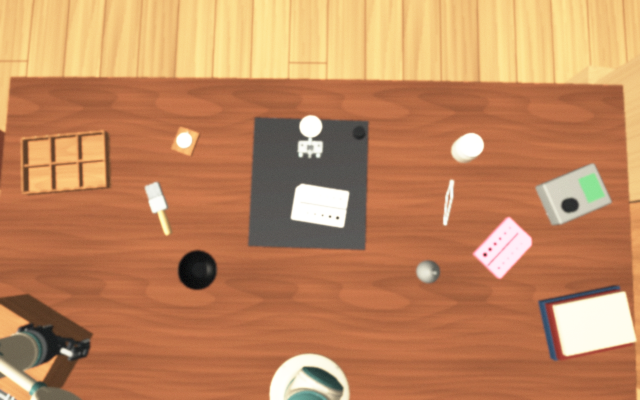

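View pics/scene0.png

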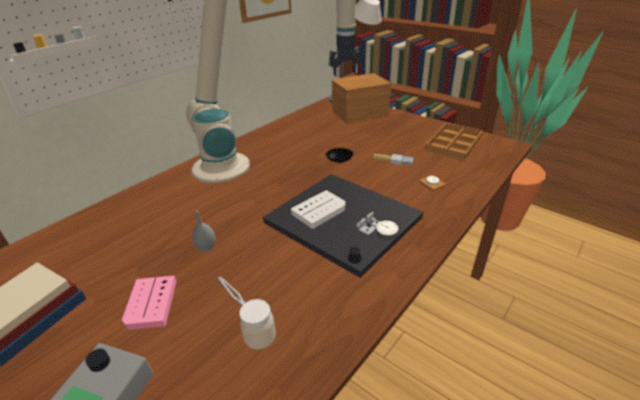

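Candidates for the block: the pale aluminium slab on the plate at top (320,206), and a pink look-alike slab on the desk at (503,248). The aluminium one is the block. Next I'll check it in a close crop and measure.

```bash
cat >> h.py <<'E'
from scipy.spatial.transform import Rotation as R
def q2R(q): return R.from_quat([q[1],q[2],q[3],q[0]]).as_matrix()
def cam(d,st=None):
    if 'position' in d:
        r=np.array(d['rotation']); return np.array(d['position']), (q2R(r) if r.size==4 else r)
    T=np.eye(4);T[:3,:3]=q2R(st['orientation']);T[:3,3]=st['tcp_pos'];T=T@np.array(d['tool_from_camera']);return T[:3,3],T[:3,:3]
def dist(d): return np.array([d['k1'],0,0,0.])
def rays(d,px,st=None):
    p=np.array(px,float).reshape(-1,1,2)
    n=cv2.undistortPointsIter(p,np.array(d['K']),dist(d),None,None,(3,50,1e-10)).reshape(-1,2)
    c,r=cam(d,st); return c,np.c_[n,np.ones(len(n))]@r.T
def onplane(d,px,z,st=None):
    c,v=rays(d,px,st); return c+v*((z-c[2])/v[:,2])[:,None]
def proj(d,X,st=None):
    c,r=cam(d,st); return cv2.projectPoints(((np.array(X,float).reshape(-1,3)-c)@r),np.zeros(3),np.zeros(3),np.array(d['K']),dist(d))[0].reshape(-1,2)
def inter(d1,p1,d2,p2,s1=None,s2=None):
    c1,v1=rays(d1,p1,s1);c2,v2=rays(d2,p2,s2);out=[]
    for a,b in zip(v1,v2):
        t=np.linalg.lstsq(np.c_[a,-b],c2-c1,rcond=None)[0]; out.append(np.r_[(c1+a*t[0]+c2+b*t[1])/2,np.linalg.norm(c1+a*t[0]-c2-b*t[1])])
    return np.array(out)
E
python3 - <<'E'
from h import *
t=np.load('top0.npy',allow_pickle=True).item(); s=np.load('scene0.npy',allow_pickle=True).item()
save(cv2.resize(t['pixels'][105:260,240:380],None,fx=5,fy=3.8*5/3.8,interpolation=cv2.INTER_CUBIC)[:, :][:775],'x.png')
im=t['pixels'][105:255,240:380]; save(cv2.resize(im,None,fx=4,fy=4,interpolation=cv2.INTER_CUBIC),'crop0.png')
g=t['pixels'].max(2).astype(np.uint8); 
m=((g<75)|((t['pixels'].max(2)-t['pixels'].min(2)<35)&(g>90))).astype(np.uint8); m[:,:235]=0;m[:,385:]=0;m[:105]=0;m[260:]=0
m=cv2.morphologyEx(m,cv2.MORPH_OPEN,np.ones((5,5)))
c=max(cv2.findContours(m,0,2)[0],key=cv2.contourArea); q=cv2.boxPoints(cv2.minAreaRect(c)); print(q); P=onplane(t,q,.03);print(P.round(4))
b=(g>120).astype(np.uint8)*(m|1); b[:,:256]=0;b[:,362:]=0;b[:170]=0;b[240:]=0
c=max(cv2.findContours(b,0,2)[0],key=cv2.contourArea); r=cv2.minAreaRect(c);print(r); q=cv2.boxPoints(r); print(onplane(t,q,.05).round(4))
E
```

```text
[[287.81082 221.13513]
 [294.6216  180.27026]
 [352.51352 189.91891]
 [345.70273 230.78378]]
[[ 0.4636  0.0671  0.03  ]
 [ 0.5767  0.0511  0.03  ]
 [ 0.5525 -0.1087  0.03  ]
 [ 0.4399 -0.0913  0.03  ]]
((319.6756896972656, 204.94593811035156), (55.56686019897461, 38.798160552978516), 9.462322235107422)
[[ 0.4668  0.0623  0.05  ]
 [ 0.5711  0.0475  0.05  ]
 [ 0.5486 -0.1016  0.05  ]
 [ 0.4447 -0.0856  0.05  ]]
```

View pics/crop0.png

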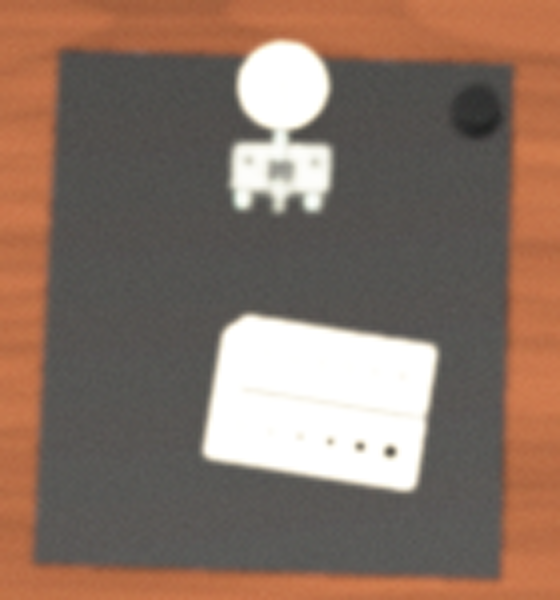

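The crop shows the aluminium block, its clipped corner at upper left (crop 235,325, i.e. px 299,186). Its long edge faces the buttons (crop 243,205 and 313,205). The loupe is at crop (476,112). Now I'll get the gauge frame from the top view.

```bash
cat >> h.py <<'E'
def fitquad(c,corners,trim=.2):
    "fit lines to contour pts near the sides of a quad; return the refined corners"
    c=c.reshape(-1,2).astype(float);L=[]
    for i in range(4):
        a,b=corners[i],corners[(i+1)%4];u=(b-a)/np.linalg.norm(b-a);s=(c-a)@u/np.linalg.norm(b-a);n=np.abs((c-a)@[-u[1],u[0]])
        p=c[(s>trim)&(s<1-trim)&(n<6)];vx,vy,x,y=cv2.fitLine(p.astype(np.float32),cv2.DIST_HUBER,0,.01,.01).ravel();L.append(np.cross([x,y,1],[x+vx,y+vy,1]))
    o=[];
    for i in range(4):
        k=np.cross(L[i-1],L[i]);o.append(k[:2]/k[2])
    return np.array(o)
E
python3 - <<'E'
from h import *
t=np.load('top0.npy',allow_pickle=True).item()
f=4;im=cv2.resize(t['pixels'],None,fx=f,fy=f,interpolation=cv2.INTER_CUBIC).astype(int)
red=im[...,0]-im[...,2]
m=(red<35).astype(np.uint8); w=np.zeros_like(m); w[f*108:f*258,f*240:f*380]=1; m*=w
c=max(cv2.findContours(m,0,1)[0],key=cv2.contourArea)
C=np.array([[60,50],[512,65],[500,578],[36,563]])+[f*240,f*105]
q=fitquad(c,C.astype(float)); P=onplane(t,(q+.5)/f-.5,.03); print(P.round(4))
print([np.linalg.norm(P[i]-P[i-1]).round(4) for i in range(4)])
o=P.mean(0); x=(P[0]+P[1]-P[2]-P[3]);y=P[0]+P[3]-P[1]-P[2]
yaw1=np.arctan2(x[1],x[0]);yaw2=np.arctan2(-y[0],y[1]);print('centre',o,yaw1,yaw2)
yaw=(yaw1+yaw2)/2;G=np.array([[np.cos(yaw),-np.sin(yaw)],[np.sin(yaw),np.cos(yaw)]])
sm=o[:2]+G@[.07,0];print('stop_mid',sm); print('yaw',yaw)
px=np.array([[243,208],[313,208],[284,85],[476,112]])/4+[240,105]-.37
print('buttons,dial,loupe in stop frame',((onplane(t,px,.043)[:,:2]-sm)@G).round(4))
b=(im.max(2)>150).astype(np.uint8); w[:]=0;w[f*175:f*240,f*270:f*360]=1;b*=w
c=max(cv2.findContours(b,0,1)[0],key=cv2.contourArea);r=cv2.minAreaRect(c);Q=cv2.boxPoints(r)
q=fitquad(c,Q);B=onplane(t,(q+.5)/f-.5,.05);print('block',((B[:,:2]-sm)@G).round(4),((B.mean(0)[:2]-sm)@G).round(4),[np.linalg.norm(B[i]-B[i-1]).round(4) for i in range(4)])
np.savez('g.npz',sm=sm,yaw=yaw)
d=get_image('wrist');print(np.array(d['tool_from_camera']).round(3))
st=ctrl.read_state();print(st['tcp_pos'], 'tool yaw of -x:',np.arctan2(*(-q2R(st['orientation'])[:2,0][::-1])))
E
```

```text
[[ 0.7522  0.1665  0.03  ]
 [ 0.7467 -0.1479  0.03  ]
 [ 0.3922 -0.1417  0.03  ]
 [ 0.3967  0.1726  0.03  ]]
[np.float64(0.3555), np.float64(0.3145), np.float64(0.3545), np.float64(0.3144)]
centre [0.57194673 0.01238213 0.03      ] -0.01730621361165985 -0.015830368840638716
stop_mid [0.64193713 0.0112224 ]
yaw -0.016568291226149282
buttons,dial,loupe in stop frame [[-0.0018  0.0248]
 [-0.0002 -0.0233]
 [ 0.0854 -0.0002]
 [ 0.0707 -0.1333]]
block [[-0.175   0.0469]
 [-0.073   0.0342]
 [-0.0925 -0.1122]
 [-0.1942 -0.0992]] [-0.1337 -0.0326] [np.float64(0.1474), np.float64(0.1028), np.float64(0.1477), np.float64(0.1025)]
[[ 0.    -0.965 -0.264  0.067]
 [ 1.     0.    -0.    -0.001]
 [ 0.    -0.264  0.965 -0.143]
 [ 0.     0.     0.     1.   ]]
[0.18006725 0.54566842 0.23064378] tool yaw of -x: -0.31875954617480723
```

```bash
cat > go.py <<'E'
# usage: go.py [x y z(mm, stop frame; z above the desk) yaw(deg of tool -x in stop frame)] : state and what is left to go
from h import *
g=np.load('g.npz');yw=float(g['yaw']);sm=g['sm'];c,s=np.cos(yw),np.sin(yw);G=np.array([[c,-s],[s,c]])
st=ctrl.read_state();Rt=q2R(st['orientation']);p=np.r_[(st['tcp_pos'][:2]-sm)@G,st['tcp_pos'][2]]*1e3
W=np.eye(3);W[:2,:2]=G
yaw=np.degrees(np.arctan2(-Rt[1,0],-Rt[0,0])-yw)
print('t',round(st['time'],2),'p',p.round(1),'yaw',round(yaw,2),'F',(st['ft_force']@W).round(1),'open',round(st['opening']*100,2),'q',np.round(st['q'],2))
if len(sys.argv)>4:
    a=list(map(float,sys.argv[1:5]));d=W@(np.array(a[:3])-p)/10
    yf=np.radians(a[3])+yw;xf=np.array([-np.cos(yf),-np.sin(yf),0]);Rf=np.c_[xf,np.cross([0,0,-1],xf),[0,0,-1]]
    print('turn (tool rotvec deg)',np.degrees(R.from_matrix(Rt.T@Rf).as_rotvec()).round(2),'then shift cm in turned axes',(Rf.T@d).round(2),'| in present axes',(Rt.T@d).round(2))
E
python3 go.py -133 -155 120 -90
```

```text
t 0.15 p [-470.7  526.7  230.6] yaw -17.31 F [ 0.3 -0.7 -0.9] open 8.53 q [ 1.13  0.28  1.51 -0.    1.36 -0.12]
turn (tool rotvec deg) [-7.000e-02  4.000e-02  7.269e+01] then shift cm in turned axes [-68.17  33.77  11.06] | in present axes [-52.53 -55.02  11.13]
```

```bash
P="python3 -m pendant"
python3 -m pendant '[[[0,0,0,0,0,8.1,5],[0,0,0,0,0,8.1,5],[0,0,0,0,0,8.1,5],[0,0,0,0,0,8.1,5],[0,0,0,0,0,8.1,5]]]' >/dev/null
python3 -m pendant '[[[0,0,0,0,0,8.1,5],[0,0,0,0,0,8.1,5],[0,0,0,0,0,8.1,5],[0,0,0,0,0,8,5],[0,0,0,0,0,0,5]]]' >/dev/null
python3 -m pendant '[[[-4,2,0,0,0,0,5],[-4,2,0,0,0,0,5],[-4,2,0,0,0,0,5],[-4,2,0,0,0,0,5],[-4,2,0,0,0,0,5]]]' >/dev/null
python3 -m pendant '[[[-4,2,0,0,0,0,5],[-4,2,0,0,0,0,5],[-4,2,0,0,0,0,5],[-4,2,0,0,0,0,5],[-4,2,0,0,0,0,5]]]'
python3 -m pendant '[[[-4,2,0,0,0,0,5],[-4,2,0,0,0,0,5],[-4,2,0,0,0,0,5],[0,0,0,0,0,0,5],[0,0,0,0,0,0,5]]]'
python3 go.py -133 -155 120 -90; python3 go.py -133 -155 38 -90
```

```text
time: 2.15
tcp_pos: [0.3731, 0.1407, 0.2314]
orientation: [0.0, 0.712, 0.702, 0.0]
ft_force: [0.4, 0.4, -0.3]
opening: 0.0502
finger_force: 0.0
time: 2.65
tcp_pos: [0.4305, 0.0206, 0.231]
orientation: [-0.001, 0.714, 0.7, -0.0]
ft_force: [-1.2, 0.3, 0.3]
opening: 0.0503
finger_force: 0.0
t 2.65 p [-211.6    5.9  231. ] yaw -90.16 F [-1.2  0.3  0.3] open 5.03 q [-0.11  0.06  1.78  0.    1.3  -0.1 ]
turn (tool rotvec deg) [-0.06 -0.04 -0.16] then shift cm in turned axes [-16.09   7.86  11.1 ] | in present axes [-16.08   7.91  11.08]
t 2.65 p [-211.6    5.9  231. ] yaw -90.16 F [-1.2  0.3  0.3] open 5.03 q [-0.11  0.06  1.78  0.    1.3  -0.1 ]
turn (tool rotvec deg) [-0.06 -0.04 -0.16] then shift cm in turned axes [-16.09   7.86  19.3 ] | in present axes [-16.08   7.92  19.28]
```

```bash
python3 -m pendant '[[[-4,2,0,0,0,0,5],[-4,2,0,0,0,0,5],[-4,2,0,0,0,0,5],[-4,1.9,0,0,0,0,5],[0,0,0,0,0,0,5]]]' >/dev/null
python3 -m pendant '[[[0,0,4,0,0,0,5],[0,0,4,0,0,0,5],[0,0,3,0,0,0,5],[0,0,0,0,0,0,5],[0,0,0,0,0,0,5]]]' >/dev/null
python3 go.py -133 -155 38 -90
python3 - <<'E'
from h import *
st=ctrl.read_state();d=get_image('wrist');save(d['pixels'],'w1.png');d['st']=st;np.save('w1.npy',d,allow_pickle=True)
E
```

```text
t 3.65 p [-133.  -151.9  121.7] yaw -89.97 F [ 0.6 -0.4  0.2] open 5.02 q [-0.4   0.29  1.78  0.    1.07 -0.38]
turn (tool rotvec deg) [-0.03 -0.04  0.03] then shift cm in turned axes [-0.31  0.    8.37] | in present axes [-0.31  0.    8.37]
```

View pics/w1.png

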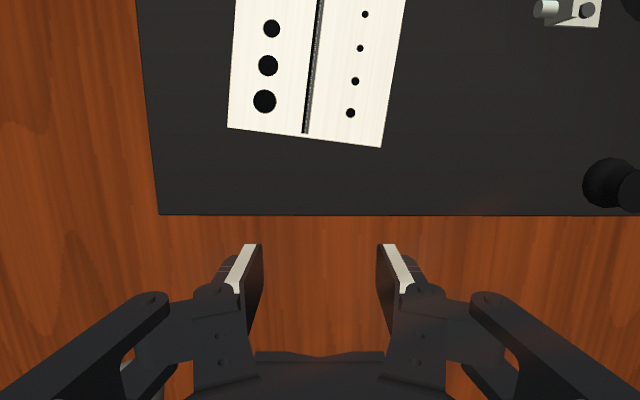

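Wrist view: the block's right edge runs from (228,127) to (381,147). The stop button is at (546,9), the loupe at (612,182), and the plate's right edge is along row 215. Nothing sits between the fingers and the block. I'll check height and position.

```bash
python3 - <<'E'
from h import *
d=np.load('w1.npy',allow_pickle=True).item();st=d['st'];t=np.load('top0.npy',allow_pickle=True).item()
g=np.load('g.npz');y=float(g['yaw']);G=np.array([[np.cos(y),-np.sin(y)],[np.sin(y),np.cos(y)]]);sm=g['sm']
A=onplane(d,[[228,127],[381,147]],.05,st);print('block right corners stop frame',((A[:,:2]-sm)@G).round(4))
f=4;im=cv2.resize(t['pixels'],None,fx=f,fy=f,interpolation=cv2.INTER_CUBIC).astype(int)
b=(im.max(2)>150).astype(np.uint8);w=np.zeros_like(b);w[f*175:f*240,f*270:f*360]=1;b*=w
c=max(cv2.findContours(b,0,1)[0],key=cv2.contourArea);q=(fitquad(c,cv2.boxPoints(cv2.minAreaRect(c)))+.5)/f-.5
q+= (q.mean(0)-q)*.05   # bloom
q=q[np.argsort(q[:,0])][2:];q=q[np.argsort(-q[:,1])]
print('height by two views',inter(d,[[228,127],[381,147]],t,q,st).round(4))
print('plate right edge',((onplane(d,[[200,215],[500,216]],.03,st)[:,:2]-sm)@G).round(4))
print('button',((onplane(d,[[538,9]],.038,st)[:,:2]-sm)@G).round(4), 'tip px(pads end)',((onplane(d,[[262,245],[378,245]],.13,st)[:,:2]-sm)@G).round(4))
E
python3 go.py -130 -112 38 -90
```

```text
block right corners stop frame [[-0.1893 -0.0976]
 [-0.0951 -0.1099]]
height by two views [[ 0.4496 -0.0826  0.0444  0.0019]
 [ 0.5436 -0.0953  0.0613  0.0014]]
plate right edge [[-0.2189 -0.1606]
 [-0.0025 -0.1612]]
button [[ 0.0005 -0.0259]] tip px(pads end) [[-0.1574 -0.1419]
 [-0.1086 -0.1419]]
t 3.7 p [-132.  -152.6  122.8] yaw -89.99 F [ 0.3 -0.3  1.1] open 5.01 q [-0.4   0.29  1.78  0.    1.07 -0.38]
turn (tool rotvec deg) [0.12 0.03 0.01] then shift cm in turned axes [4.06 0.2  8.48] | in present axes [4.07 0.18 8.48]
```

```bash
python3 -m pendant '[[[0,0,4,0,0,0,5],[0,0,3,0,0,0,5],[0,0,1,0,0,0,5],[0,0,0.4,0,0,0,5],[0,-0.3,0,0,0,0,5]]]' >/dev/null; python3 go.py
python3 -m pendant '[[[1,0,0,0,0,0,5],[1,0,0,0,0,0,5],[1,0,0,0,0,0,5],[1,0,0,0,0,0,5],[0,0,0,0,0,0,5]]]' >/dev/null; python3 go.py -135 -81 38 -90
```

```text
t 4.2 p [-134.3 -154.    38.6] yaw -90.09 F [ 0.2  0.6 -0. ] open 5.02 q [-0.4   0.38  1.89  0.    0.87 -0.39]
t 4.7 p [-135.8 -112.    37.6] yaw -90.02 F [-0.4 -0.  -1.2] open 4.96 q [-0.33  0.37  1.91  0.    0.86 -0.31]
turn (tool rotvec deg) [ 0.02 -0.02 -0.02] then shift cm in turned axes [ 3.1   0.08 -0.04] | in present axes [ 3.1   0.07 -0.04]
```

```bash
python3 -m pendant '[[[0.8,0,0,0,0,0,5],[0.8,0,0,0,0,0,5],[0.8,0,0,0,0,0,5],[0.5,0,0,0,0,0,5],[0.2,0,0,0,0,0,5]]]'; python3 go.py -135 -81 38 -90
python3 - <<'E'
from h import *
st=ctrl.read_state();d=get_image('wrist');save(d['pixels'],'w2.png');d['st']=st;np.save('w2.npy',d,allow_pickle=True)
E
```

```text
time: 5.2
tcp_pos: [0.5049, -0.0688, 0.0374]
orientation: [0.0, 0.713, 0.701, -0.0]
ft_force: [-0.1, -4.8, 2.3]
opening: 0.0502
finger_force: 2.3
t 5.2 p [-135.7  -82.3   37.4] yaw -90.05 F [-0.  -4.8  2.3] open 5.02 q [-0.27  0.37  1.92 -0.    0.85 -0.25]
turn (tool rotvec deg) [ 0.01  0.03 -0.05] then shift cm in turned axes [ 0.13  0.07 -0.06] | in present axes [ 0.13  0.07 -0.06]
```

View pics/w2.png

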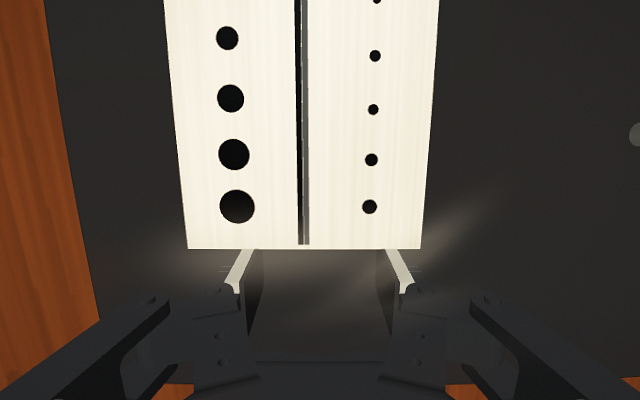

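The block now lies square against both fingers, its right edge from (187,249) to (421,249). I'll compute its pose.

```bash
cat > meas.py <<'E'
# meas.py file px... z : points in the stop frame (mm)
from h import *
d=np.load(sys.argv[1],allow_pickle=True).item();g=np.load('g.npz');y=float(g['yaw']);G=np.array([[np.cos(y),-np.sin(y)],[np.sin(y),np.cos(y)]])
v=np.array(sys.argv[2:-1],float).reshape(-1,2);print(((onplane(d,v,float(sys.argv[-1])/1e3,d.get('st'))[:,:2]-g['sm'])@G*1e3).round(1))
E
python3 meas.py w2.npy 187 249 421 249 50; python3 go.py -230 -15 130 0
```

```text
[[-190.3  -72.3]
 [ -94.3  -72.3]]
t 5.25 p [-135.8  -82.1   37.4] yaw -90.07 F [-0.1 -2.9  2.8] open 5.03 q [-0.27  0.37  1.92 -0.    0.85 -0.25]
turn (tool rotvec deg) [ -0.     0.   -90.07] then shift cm in turned axes [ 9.42  6.71 -9.26] | in present axes [ 6.7  -9.43 -9.26]
```

```bash
python3 -m pendant '[[[0.2,0,0,0,0,0,5],[-1,0,0,0,0,0,5],[-1,0,-2,0,0,0,6],[0,0,-4,0,0,0,6],[0,0,-3,0,0,0,6]]]'
python3 -m pendant '[[[0,0,0,0,0,-8.5,6.5],[0,0,0,0,0,-8.5,6.5],[0,0,0,0,0,-8.5,6.5],[0,0,0,0,0,-8.5,6.5],[0,0,0,0,0,-8.5,6.5]]]' >/dev/null
python3 -m pendant '[[[0,0,0,0,0,-8.5,6.5],[0,0,0,0,0,-8.5,6.5],[0,0,0,0,0,-8.5,6.5],[0,0,0,0,0,-8.5,6.5],[0,0,0,0,0,-8.5,6.5]]]' >/dev/null
python3 -m pendant '[[[0,0,0,0,0,-5,6.5],[3,3,0,0,0,0,6.5],[3,3,0,0,0,0,6.5],[3,3,0,0,0,0,6.5],[0,0,0,0,0,0,6.5]]]' >/dev/null
python3 go.py -225 0 32 0
```

```text
time: 5.75
tcp_pos: [0.5038, -0.087, 0.1281]
orientation: [-0.001, 0.714, 0.7, 0.0]
ft_force: [0.7, -0.9, 0.7]
opening: 0.06
finger_force: 0.0
t 7.25 p [-232.4   -7.1  126.1] yaw -0.02 F [-1.1 -0.3 -0.3] open 6.51 q [-0.15  0.13  1.99  0.    1.03 -1.71]
turn (tool rotvec deg) [ 0.23 -0.48 -0.02] then shift cm in turned axes [-0.74  0.71  9.41] | in present axes [-0.81  0.67  9.4 ]
```

```bash
python3 -m pendant '[[[-0.7,0.7,3,0,0,0,6.5],[0,0,3,0,0,0,6.5],[0,0,2.4,0,0,0,6.5],[0,0,1,0,0,0,6.5],[0,0,0,0,0,0,6.5]]]' >/dev/null; python3 go.py
python3 -m pendant '[[[-1,0,0,0,0,0,6.5],[-1.2,0,0,0,0,0,6.5],[-1,0,0,0,0,0,6.5],[-1,0,0,0,0,0,6.5],[-1,0,0,0,0,0,6.5]]]' >/dev/null; python3 go.py
python3 -m pendant '[[[-1,0,0,0,0,0,6.5],[-1,0,0,0,0,0,6.5],[-1,0,0,0,0,0,6.5],[-1,0,0,0,0,0,6.5],[-0.8,0,0,0,0,0,6.5]]]' >/dev/null; python3 go.py -110 0 32 0
python3 - <<'E'
from h import *
st=ctrl.read_state();d=get_image('wrist');save(d['pixels'],'w3.png');d['st']=st;np.save('w3.npy',d,allow_pickle=True)
E
```

```text
t 7.75 p [-219.6   -3.5   32.1] yaw -0.17 F [-0.5 -0.6  0.2] open 6.49 q [-0.14  0.27  2.1   0.    0.77 -1.69]
t 8.25 p [-167.2   -3.3   33.8] yaw -0.1 F [-4.9  0.3  4.1] open 6.5 q [-0.12  0.33  1.99 -0.    0.82 -1.68]
t 8.75 p [-118.4   -3.4   33.7] yaw -0.1 F [-6.2  0.9  3.1] open 6.52 q [-0.11  0.39  1.89  0.    0.86 -1.67]
turn (tool rotvec deg) [ 0.01 -0.08 -0.1 ] then shift cm in turned axes [-0.84  0.34  0.17] | in present axes [-0.84  0.35  0.17]
```

View pics/w3.png

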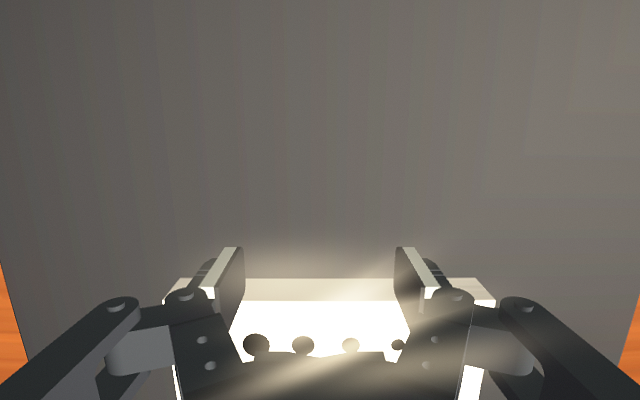

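Looking from behind, the block's rear bottom edge runs about (177,279)–(478,279), square to the fingers.

```bash
python3 meas.py w3.npy 177 279 478 279 30;python3 meas.py w3.npy 165 301 496 301 50
python3 -m pendant '[[[-0.6,0,0,0,0,0,6.5],[-0.3,0,0,0,0,0,6.5],[0,0,0,0,0,0,6.5]]]' >/dev/null; python3 go.py -105 0 32 0
```

```text
[[-107.   -71.6]
 [-106.6   71.7]]
[[-107.3  -68.8]
 [-106.9   70.5]]
t 9.1 p [-109.1   -3.6   33.4] yaw -0.11 F [-2.7  0.6  1.6] open 6.52 q [-0.11  0.4   1.87  0.    0.87 -1.67]
turn (tool rotvec deg) [ 0.01  0.04 -0.11] then shift cm in turned axes [-0.41  0.36  0.14] | in present axes [-0.4   0.36  0.14]
```

```bash
python3 -m pendant '[[[-0.2,0,0,0,0,0,6.5],[-0.1,0,0,0,0,0,6.5]]]' >/dev/null; python3 go.py
python3 -m pendant '[[[-0.1,0,0,0,0,0,6.5]]]' >/dev/null; python3 go.py
```

```text
t 9.3 p [-107.8   -3.6   33.3] yaw -0.11 F [-6.3 -0.4  4.8] open 6.51 q [-0.11  0.4   1.87 -0.    0.87 -1.66]
t 9.4 p [-107.2   -3.5   33.3] yaw -0.11 F [-5.8 -1.1  5.3] open 6.49 q [-0.11  0.41  1.87 -0.    0.87 -1.66]
```

```bash
for i in 1; do python3 -m pendant '[[[-0.1,0,0,0,0,0,6.5],[-0.1,0,0,0,0,0,6.5]]]' >/dev/null; python3 go.py; done
python3 -m pendant '[[[-0.1,0,0,0,0,0,6.5]]]' >/dev/null; python3 go.py
```

```text
t 9.6 p [-105.5   -3.5   33.3] yaw -0.11 F [-8.   0.4  6.3] open 6.5 q [-0.11  0.41  1.86 -0.    0.88 -1.66]
t 9.7 p [-105.5   -3.5   33.2] yaw -0.1 F [-10.   -0.7   6.5] open 6.49 q [-0.11  0.41  1.86 -0.    0.88 -1.66]
```

```bash
python3 -m pendant '[[[-0.1,0,0,0,0,0,6.5]]]' >/dev/null; python3 go.py
```

```text
t 9.8 p [-105.5   -3.5   33.1] yaw -0.1 F [-11.4  -0.4   7.4] open 6.47 q [-0.11  0.41  1.86 -0.    0.88 -1.66]
```

```bash
python3 -m pendant '[[[-0.1,0,0,0,0,0,6.5],[-0.1,0,0,0,0,0,6.5]]]' >/dev/null; python3 go.py
python3 -m pendant '[[[-0.1,0,0,0,0,0,6.5],[0,0,0,0,0,0,6.5]]]' >/dev/null; python3 go.py
```

```text
t 10.0 p [-105.6   -3.5   32.8] yaw -0.09 F [-15.2  -0.7  10. ] open 6.48 q [-0.11  0.41  1.86 -0.    0.89 -1.66]
t 10.2 p [-105.6   -3.4   32.8] yaw -0.08 F [-15.4  -1.4  10.7] open 6.54 q [-0.11  0.41  1.85 -0.    0.89 -1.66]
```

```bash
python3 -m pendant '[[[0,0,-0.2,0,0,0,6.5],[0,0,-0.2,0,0,0,6.5]]]' >/dev/null; python3 go.py
python3 -m pendant '[[[-0.1,0,-0.1,0,0,0,6.5],[0,0,0,0,0,0,6.5]]]' >/dev/null; python3 go.py
```

```text
t 10.4 p [-105.4   -3.4   35.3] yaw -0.1 F [-10.2  -1.   -4.1] open 6.52 q [-0.11  0.41  1.85 -0.    0.89 -1.66]
t 10.6 p [-105.3   -3.4   35.9] yaw -0.09 F [-13.   -0.5  -2. ] open 6.46 q [-0.11  0.41  1.85 -0.    0.9  -1.66]
```

```bash
python3 -m pendant '[[[-0.1,0,0,0,0,0,6.5],[-0.1,0,0,0,0,0,6.5]]]' >/dev/null; python3 go.py
python3 -m pendant '[[[0,0,0,0,0,0,6.5],[0,0,0,0,0,0,6.5],[0,0,0,0,0,0,6.5],[0,0,0,0,0,0,6.5]]]' >/dev/null; python3 go.py
```

```text
t 10.8 p [-105.3   -3.4   35.4] yaw -0.09 F [-15.6  -1.2  -2.3] open 6.5 q [-0.11  0.41  1.85 -0.    0.9  -1.66]
t 11.2 p [-105.4   -3.4   35.2] yaw -0.09 F [-14.8  -1.3  -2.2] open 6.53 q [-0.11  0.41  1.85 -0.    0.9  -1.66]
```

```bash
python3 -m pendant '[[[1,0,0,0,0,0,6.5],[1,0,-1,0,0,0,6],[0,0,-4,0,0,0,0],[0,0,-4,0,0,0,0],[0,0,0,0,0,0,0]]]' >/dev/null
python3 -m pendant '[[[-3,0,-1,0,0,0,0],[0,0,0,0,0,0,0]]]' >/dev/null
python3 go.py 24 -57 37 0
python3 - <<'E'
from h import *
st=ctrl.read_state();d=get_image('wrist');save(d['pixels'],'w4.png');d['st']=st;np.save('w4.npy',d,allow_pickle=True)
E
```

```text
t 11.9 p [-79.7  -4.1 141.2] yaw -0.13 F [0.5 0.6 0.2] open -0.01 q [-0.11  0.32  1.68  0.    1.13 -1.66]
turn (tool rotvec deg) [-0.04  0.69 -0.13] then shift cm in turned axes [-10.37  -5.29  10.42] | in present axes [-10.25  -5.26  10.55]
```

View pics/w4.png

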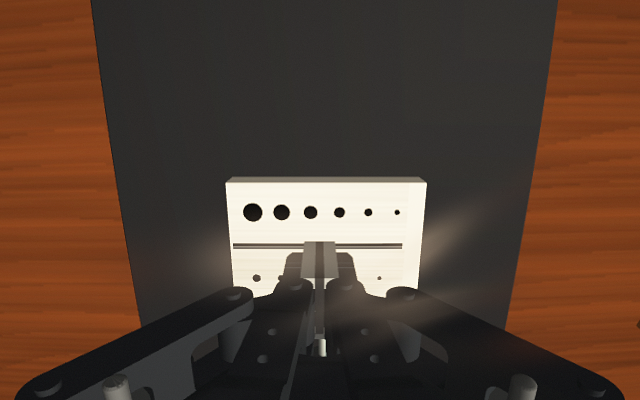

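The block's rear top edge runs (226,182)–(427,183), level with the plate. The stops are hidden under the gripper.

```bash
python3 meas.py w4.npy 226 182 427 183 50
python3 -m pendant '[[[-4,-2,0,0,0,0,0],[-4,-2,0,0,0,0,0],[-2.3,-1.3,0,0,0,0,0],[0,0,3,0,0,0,0],[0,0,0,0,0,0,0]]]' >/dev/null
python3 go.py 24 -57 37 0
```

```text
[[-95.4 -69.5]
 [-94.4  70.4]]
t 12.45 p [ 14.5 -56.9 104.2] yaw -0.17 F [-1.4  1.7 -0.8] open -0.0 q [-0.18  0.49  1.5   0.    1.17 -1.73]
turn (tool rotvec deg) [ 0.08 -0.47 -0.17] then shift cm in turned axes [-0.95 -0.01  6.72] | in present axes [-1.   -0.01  6.71]
```

```bash
python3 -m pendant '[[[-1,0,0,0,0,0,0],[0,0,3,0,0,0,0],[0,0,2.6,0,0,0,0],[0,0,1,0,0,0,0],[0,0,0,0,0,0,0]]]' >/dev/null
python3 go.py 11 -57 37 0
```

```text
t 12.95 p [ 26.8 -56.4  41.8] yaw -0.09 F [-0.3  0.1  0.1] open -0.01 q [-0.17  0.56  1.54  0.    1.04 -1.72]
turn (tool rotvec deg) [ 0.02 -0.09 -0.09] then shift cm in turned axes [ 1.58 -0.06  0.48] | in present axes [ 1.58 -0.06  0.48]
```

```bash
python3 -m pendant '[[[0.7,0,0.3,0,0,0,0],[0.8,0,0,0,0,0,0],[0.89,-0.47,0,0,0,5,0],[0.89,-0.47,0,0,0,5,0],[0.89,-0.47,0,0,0,5,0]]]' >/dev/null
python3 go.py
python3 -m pendant '[[[0.89,-0.47,0,0,0,5,0],[0.89,-0.47,0,0,0,5,0],[0.89,-0.47,0,0,0,5,0],[0.89,-0.47,0,0,0,5,0],[0.89,-0.47,0,0,0,5,0]]]' >/dev/null
python3 go.py
python3 - <<'E'
from h import *
d=get_image('top');np.save('t1.npy',d,allow_pickle=True);save(cv2.resize(d['pixels'][105:255,240:390],None,fx=4,fy=4,interpolation=cv2.INTER_CUBIC),'t1.png')
E
```

```text
t 13.45 p [-14.8 -69.   40.8] yaw -15.32 F [ 1.1 -0.2 -1.3] open -0.01 q [-0.2   0.51  1.65 -0.    0.98 -1.49]
t 13.95 p [-64.8 -71.5  40.9] yaw -40.32 F [ 2.4 -1.  -1. ] open -0.01 q [-0.22  0.45  1.76 -0.    0.93 -1.07]
```

View pics/t1.png

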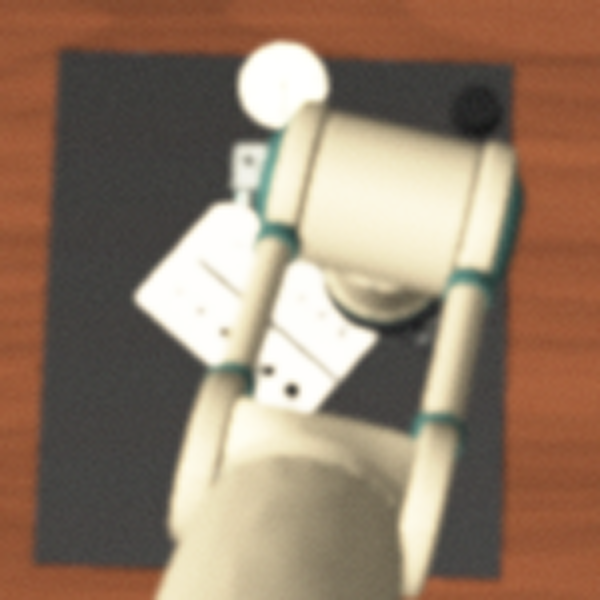

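The top view shows the block turned about 40° clockwise, its clipped corner at crop (230,205) just left of and below the left button. Nothing else has moved. I'll continue the arc.

```bash
python3 -m pendant '[[[0.89,-0.47,0,0,0,5,0],[0.89,-0.47,0,0,0,5,0],[0.89,-0.47,0,0,0,5,0],[0.89,-0.47,0,0,0,5,0],[0.89,-0.47,0,0,0,5,0]]]' >/dev/null
python3 go.py
python3 -m pendant '[[[0.89,-0.47,0,0,0,5,0],[0.89,-0.47,0,0,0,5,0],[0.89,-0.47,0,0,0,5,0],[0.89,-0.47,0,0,0,5,0],[0,0,0,0,0,0,0]]]' >/dev/null
python3 go.py
python3 - <<'E'
from h import *
d=get_image('top');np.save('t2.npy',d,allow_pickle=True);save(cv2.resize(d['pixels'][105:255,240:390],None,fx=4,fy=4,interpolation=cv2.INTER_CUBIC),'t2.png')
E
```

```text
t 14.5 p [-110.5  -52.8   40.8] yaw -65.21 F [ 0.2 -2.7  1.5] open 0.02 q [-0.2   0.39  1.87 -0.    0.88 -0.62]
t 15.0 p [-140.5  -23.3   40.4] yaw -84.99 F [0.3 0.1 0.1] open 0.0 q [-0.16  0.35  1.93  0.    0.85 -0.23]
```

View pics/t2.png

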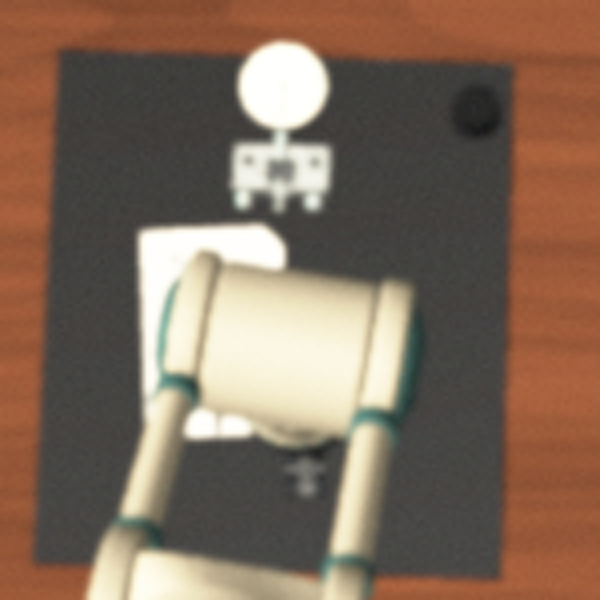

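The block is turned about 85°: its short edge faces the stops, with the front-left corner at crop (139,230) and the clip at crop (280,235). It lies left of centre.

```bash
python3 meas.py t2.npy $(python3 -c "
for x,y in [(141,232),(262,226),(187,437),(250,433)]: print(240+x/4-.4,105+y/4-.4,end=' ')") 50
python3 go.py -100 125 120 -90
```

```text
[[ -21.9   93.3]
 [ -15.1   11. ]
 [-160.9   56.1]
 [-156.8   13.8]]
t 15.05 p [-140.   -23.5   40.2] yaw -84.94 F [ 0.5 -0.4  0. ] open -0.01 q [-0.16  0.36  1.93  0.    0.85 -0.23]
turn (tool rotvec deg) [0.08 0.   5.06] then shift cm in turned axes [14.85  4.   -7.98] | in present axes [14.43  5.31 -7.97]
```

```bash
python3 -m pendant '[[[-1,0,0,0,0,0,0],[0,0,-4,0,0,0,0],[0,0,-4,0,0,0,0],[0,0,0,0,0,5,3],[4,1.5,0,0,0,0,6.5]]]' >/dev/null
python3 -m pendant '[[[4,1.5,0,0,0,0,6.5],[4,1,0,0,0,0,6.5],[4,1,0,0,0,0,6.5],[0,0,0,0,0,0,6.5],[0,0,0,0,0,0,6.5]]]' >/dev/null
python3 go.py -90 125 36 -90
```

```text
t 16.05 p [-88.5 126.2 119. ] yaw -89.96 F [-0.1 -0.  -0. ] open 6.53 q [ 0.12  0.36  1.68 -0.    1.1   0.14]
turn (tool rotvec deg) [-0.03  0.04  0.04] then shift cm in turned axes [-0.12 -0.15  8.3 ] | in present axes [-0.11 -0.14  8.3 ]
```

```bash
python3 -m pendant '[[[0,0,4,0,0,0,6.5],[0,0,3,0,0,0,6.5],[0,0,1.2,0,0,0,6.5],[-1,0,0,0,0,0,6.5],[-1,0,0,0,0,0,6.5]]]' >/dev/null; python3 go.py
python3 -m pendant '[[[-1,0,0,0,0,0,6.5],[-1,0,0,0,0,0,6.5],[-1,0,0,0,0,0,6.5],[-0.8,0,0,0,0,0,6.5],[-0.5,0,0,0,0,0,6.5]]]' >/dev/null
python3 go.py -90 58 36 -90
python3 -m pendant '[[[-0.3,0,0,0,0,0,6.5],[-0.2,0,0,0,0,0,6.5],[0,0,0,0,0,0,6.5]]]' >/dev/null
python3 go.py -90 57.5 36 -90
python3 - <<'E'
from h import *
d=get_image('top');np.save('t3.npy',d,allow_pickle=True);save(cv2.resize(d['pixels'][105:255,240:390],None,fx=4,fy=4,interpolation=cv2.INTER_CUBIC),'t3.png')
E
```

```text
t 16.55 p [-88.1 104.8  38.1] yaw -90.12 F [-0.1  0.3  0.9] open 6.5 q [ 0.09  0.44  1.79 -0.    0.91  0.1 ]
t 17.05 p [-88.2  63.   38.4] yaw -90.19 F [0.1 6.2 3.5] open 6.49 q [0.01 0.43 1.81 0.   0.9  0.03]
turn (tool rotvec deg) [ 0.13 -0.08 -0.19] then shift cm in turned axes [-0.5  -0.18  0.24] | in present axes [-0.51 -0.18  0.24]
t 17.35 p [-88.5  58.2  38. ] yaw -90.14 F [-0.2  4.3  2.5] open 6.5 q [0.   0.43 1.81 0.   0.9  0.02]
turn (tool rotvec deg) [ 0.08 -0.03 -0.14] then shift cm in turned axes [-0.07 -0.15  0.2 ] | in present axes [-0.07 -0.15  0.2 ]
```

View pics/t3.png

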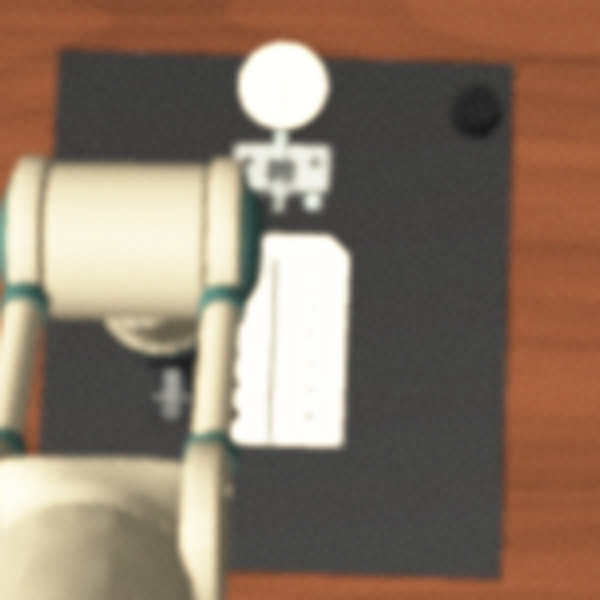

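The block is now square and in line with the plunger: right edge crop (350,265)–(344,445), rear edge at row 445, about 2 cm of gap ahead.

```bash
python3 meas.py t3.npy $(python3 -c "
for x,y in [(350,265),(344,440),(290,446),(290,235)]: print(240+x/4-.4,105+y/4-.4,end=' ')") 50
python3 -m pendant '[[[1,0,0,0,0,0,6],[1,0,-2,0,0,0,5],[0,0,-4,0,0,0,5],[0,0,-3,0,0,0,5],[0,0,0,0,0,0,5]]]' >/dev/null
python3 -m pendant '[[[0,0,0,0,0,-8.5,5],[0,0,0,0,0,-8.5,5],[0,0,0,0,0,-8.5,5],[0,0,0,0,0,-8.5,5],[0,0,0,0,0,-8.5,5]]]' >/dev/null
python3 -m pendant '[[[0,0,0,0,0,-8.5,5],[0,0,0,0,0,-8.5,5],[0,0,0,0,0,-8.5,5],[0,0,0,0,0,-8.5,5],[0,0,0,0,0,-8.5,5]]]' >/dev/null
python3 -m pendant '[[[0,0,0,0,0,-4.9,5],[0,0,0,0,0,0,5]]]' >/dev/null
python3 go.py -197 0 38 0
```

```text
[[ -40.   -49.9]
 [-159.4  -49.7]
 [-164.7  -13.5]
 [ -20.7   -8.3]]
t 19.1 p [-90.   77.9 126. ] yaw -0.2 F [-0.2  0.3  0. ] open 5.02 q [ 0.04  0.33  1.7  -0.    1.11 -1.51]
turn (tool rotvec deg) [-0.07 -0.16 -0.2 ] then shift cm in turned axes [10.7  -7.79  8.8 ] | in present axes [10.65 -7.81  8.84]
```

```bash
python3 -m pendant '[[[3.6,-2.6,0,0,0,-0.2,5],[3.6,-2.6,0,0,0,0,5],[3.5,-2.6,0,0,0,0,5],[0,0,4,0,0,0,5],[0,0,3,0,0,0,5]]]' >/dev/null
python3 -m pendant '[[[0,0,1.4,0,0,0,5],[0,0,0.2,0,0,0,5],[0,0,0,0,0,0,5]]]' >/dev/null
python3 go.py -160 0 38 0
```

```text
t 19.9 p [-196.4    0.4   40.9] yaw -0.05 F [ 0.6 -0.3  0.2] open 5.0 q [-0.12  0.29  2.05 -0.    0.81 -1.68]
turn (tool rotvec deg) [-0.01 -0.08 -0.05] then shift cm in turned axes [-3.64 -0.04  0.29] | in present axes [-3.64 -0.03  0.28]
```

```bash
python3 -m pendant '[[[-1,0,0.2,0,0,0,5],[-1,0,0,0,0,0,5],[-1,0,0,0,0,0,5],[-0.7,0,0,0,0,0,5],[-0.3,0,0,0,0,0,5]]]' >/dev/null; python3 go.py
python3 -m pendant '[[[-0.1,0,0,0,0,0,5],[-0.1,0,0,0,0,0,5]]]' >/dev/null; python3 go.py
```

```text
t 20.4 p [-156.2    0.5   39.4] yaw -0.0 F [-5.8  0.7  4.2] open 5.02 q [-0.11  0.34  1.97 -0.    0.84 -1.67]
t 20.6 p [-155.5    0.5   39.2] yaw -0.0 F [-5.8 -0.5  3.7] open 5.01 q [-0.11  0.34  1.96 -0.    0.84 -1.67]
```

```bash
python3 -m pendant '[[[-0.2,0,-0.1,0,0,0,5],[-0.1,0,0,0,0,0,5]]]' >/dev/null; python3 go.py
python3 -m pendant '[[[-0.1,0,0,0,0,0,5]]]' >/dev/null; python3 go.py
python3 -m pendant '[[[-0.1,0,0,0,0,0,5]]]' >/dev/null; python3 go.py
```

```text
t 20.8 p [-151.2    0.4   40.1] yaw -0.01 F [-3.9  0.1 -0.5] open 5.01 q [-0.11  0.34  1.96  0.    0.84 -1.67]
t 20.9 p [-150.7    0.4   40. ] yaw -0.01 F [-3.9 -0.5 -0.4] open 5.0 q [-0.11  0.34  1.95  0.    0.85 -1.67]
t 21.0 p [-150.5    0.5   40. ] yaw -0.01 F [-6.9 -1.3  2.9] open 4.96 q [-0.11  0.35  1.95 -0.    0.85 -1.67]
```

```bash
python3 -m pendant '[[[-0.1,0,0,0,0,0,5],[-0.1,0,-0.1,0,0,0,5]]]' >/dev/null; python3 go.py
python3 -m pendant '[[[-0.1,0,-0.1,0,0,0,5],[-0.1,0,0,0,0,0,5]]]' >/dev/null; python3 go.py
```

```text
t 21.2 p [-150.4    0.7   40.4] yaw -0.01 F [-7.8  0.2 -3. ] open 5.03 q [-0.11  0.35  1.95 -0.    0.85 -1.67]
t 21.4 p [-150.4    0.8   40.8] yaw -0.01 F [-10.   -0.7  -2.7] open 5.01 q [-0.11  0.35  1.94 -0.    0.86 -1.67]
```

Seated, with the stops bearing. Next I'll raise the push to about 15 N, hold it, then check.

```bash
python3 -m pendant '[[[-0.1,0,0,0,0,0,5],[-0.1,0,0,0,0,0,5],[-0.1,0,0,0,0,0,5]]]' >/dev/null; python3 go.py
python3 -m pendant '[[[0,0,0,0,0,0,5],[0,0,0,0,0,0,5],[0,0,0,0,0,0,5],[0,0,0,0,0,0,5],[0,0,0,0,0,0,5]]]' >/dev/null; python3 go.py
```

```text
t 21.7 p [-150.4    0.8   40.2] yaw 0.0 F [-15.   -1.3   2.3] open 4.98 q [-0.11  0.35  1.94 -0.    0.87 -1.67]
t 22.2 p [-150.4    0.8   40.2] yaw 0.0 F [-13.5  -0.4   0. ] open 5.01 q [-0.11  0.35  1.94 -0.    0.87 -1.67]
```

```bash
python3 -m pendant '[[[-0.1,0,0,0,0,0,5],[0,0,0,0,0,0,5],[0,0,0,0,0,0,5],[0,0,0,0,0,0,5],[0,0,0,0,0,0,5]]]' >/dev/null; python3 go.py
python3 -m pendant '[[[0.5,0,0,0,0,0,5],[0.7,0,0,0,0,0,5],[1.5,0,0,0,0,0,5],[0,0,-4,0,0,0,5],[0,0,-4,0,0,0,5]]]' >/dev/null
python3 -m pendant '[[[3,3,-4,0,0,0,5],[3,4,0,0,0,0,5],[3,4,0,0,0,0,5],[3,4,0,0,0,0,5],[0,4,0,0,0,0,5]]]' >/dev/null; python3 go.py
python3 - <<'E'
from h import *
d=get_image('top');np.save('t4.npy',d,allow_pickle=True);save(cv2.resize(d['pixels'][105:255,240:390],None,fx=4,fy=4,interpolation=cv2.INTER_CUBIC),'t4.png')
E
```

```text
t 22.7 p [-150.4    0.8   40.2] yaw 0.01 F [-14.8  -0.2   2.8] open 5.01 q [-0.11  0.35  1.94 -0.    0.87 -1.66]
t 23.7 p [-286.   187.5  157.8] yaw 0.0 F [0.7 0.4 0.3] open 4.99 q [ 0.35  0.09  1.94  0.    1.11 -1.21]
```

View pics/t4.png

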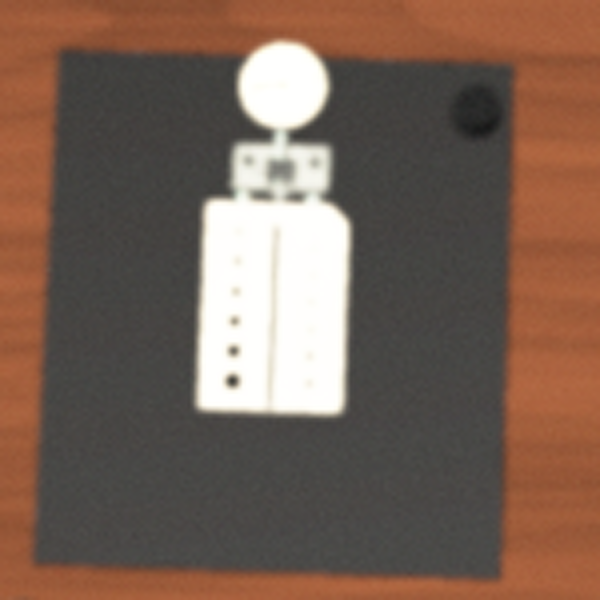

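The block lies flush on both buttons (crop 243,195 and 313,195), with its short edge at row 199, the clip at upper right (345,212) and the gripper clear. One last numeric check before handing in.

```bash
python3 - <<'E'
from h import *
t=np.load('t4.npy',allow_pickle=True).item();g=np.load('g.npz');y=float(g['yaw']);G=np.array([[np.cos(y),-np.sin(y)],[np.sin(y),np.cos(y)]])
f=4;im=cv2.resize(t['pixels'],None,fx=f,fy=f,interpolation=cv2.INTER_CUBIC).astype(int)
b=(im.max(2)>150).astype(np.uint8);w=np.zeros_like(b);w[f*105+200:f*105+440,f*240+150:f*240+400]=1;b*=w
c=max(cv2.findContours(b,0,1)[0],key=cv2.contourArea);q=(fitquad(c,cv2.boxPoints(cv2.minAreaRect(c)))+.5)/f-.5
B=(onplane(t,q,.05)[:,:2]-g['sm'])@G*1e3;print(B.round(1),B.mean(0).round(1))
cy=B.mean(0)[1]
if abs(cy)<7: print(finish_job())
E
```

```text
[[-143.2   51.9]
 [   1.6   51.1]
 [   4.8  -49.3]
 [-142.8  -49. ]] [-69.9   1.2]
the job is handed in; nothing more can be done
None
```

The job is handed in: I pressed the long edge, then the short edge, flush on both stop buttons at an estimated 8–10 N each, and the block was left flush on its short edge, about 1 mm off the plunger, with the gripper clear.

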